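# Load a mineral into the benchtop analyser and snap its hood shut

### The arm

A 6-joint arm with a two-finger parallel gripper is mounted at the origin on a cart in front of the work surface, level with it; the furniture and walls round the work are solid. World frame = base frame: x ahead of the robot, y to its left, z up, the work surface at z = 0. Lengths are in m, angles in rad, forces in N, time in s.
With the tool pointing down it reaches from about 0.375 to 0.9 m from the base axis. Payload 3.1 kg.
Tool frame: the origin (TCP) lies between the finger pads; the fingertips stand 19 mm ahead of it and the grasp point (between the pads) is the TCP; z points along the fingers, y is the line along which they close (so a half turn about z gives the same grasp; the last joint's range is limited). The gripper opens to 87 mm and grips with 3 to 60 N. Pads are 19 mm wide; open, the fingers measure 117 mm over their backs; the gripper's body (75 mm by 190 mm) begins 51 mm behind the grasp point.
Start: joints at [-1.375, 0.527, 1.433, -0, 1.181, -0.178], TCP at [0.228, -0.582, 0.242] pointing down, gripper open.
Joint ranges: [-3.08, 3.08], [-0.75, 2.2], [0.22, 2.44], [-1.43, 4.57], [0, 2.65], [-2.85, 2.85]. Speed limits (rad/s): [2.79, 2.79, 3.14, 3.14, 3.14, 3.14].

### API

Orientations are given as a unit quaternion [x, y, z, w].
In Python, from rig import robot, camera, camera_info, hand_in gives the robot as it stands.
- The arm moves only by the shell command python3 -m handwheel 'ROWS' [FORCE]. ROWS is a JSON object of lists of equal length, an entry for each row: "hand": the opening, from 0 (shut) to 1 (fully open); "translation": the shift along the world's x, y, z in mm, a list of three; "turn": the turn, a rotation vector about the world's x, y, z in rad, a list of three. In form: {"hand": [hand, ...], "translation": [[tx, ty, tz], ...], "turn": [[ax, ay, az], ...]}. A call has 1 to 12 rows; each row is the pose to reach, as a shift and turn from the pose commanded when the call began; what a row does not reach only later rows make up. A row lasts 1/12 s, in which the tool goes at most 41.7 mm and 7.16 degrees, less where a joint would pass 70% of its speed; a pose out of reach is approached as far as the arm can. A call with a gripper value outside its range is refused whole. The fingers move at their own pace and stop on an object; FORCE is the grip in N (left out, the last holds). Time passes only in rows, so rows that repeat a pose let the fingers close. It gives the time, the measured TCP pose, the force, the opening and the grip force at its end, in the units of the state.
- robot.get_obs(): the state, without advancing time (a new reading comes with each control period).
- camera(name): name is "scene" or "top"; returns (picture, depth): 400x640x3 uint8, red, green, blue; 400x640 float32, m along the optical axis (not along the pixel's ray), 0 where there is no reading.
- camera_info(name): a dict with "vertical_fov" (degrees; the focal length in pixels is half the picture's height over the tangent of half this angle, whatever the lens; pixels are square), "cx", "cy" (the principal point, pixels), "k1" (the pictures are not rectified: a ray, as slopes to the right and down, at radius r is drawn at 1 + k1 r^2 times it, then the intrinsics apply), "world_from_camera" (4x4, takes a point from camera to world coordinates). Camera axes: x right, y down, z forward; pixel columns grow to the right and rows downward; lengths in m; the calibration is good to about 2 mm. A picture is of the moment at which its call begins. camera_info takes no time and is no camera call.
- hand_in(): hands the job in; it is judged then, once.
The state is a dict: "time": time; "q": joint angles; "joint_velocities": joint speeds; "joint_torque": joint torques, N m; "position": TCP position; "tool_rot": TCP orientation; "ft_force": force on the tool from outside, world axes, zero at the start; "moment": the same for the moment, N m; "grip_width": finger opening in m; "grip_force": force on a finger pad.
Only numpy, scipy, OpenCV 4.12 (cv2) and the standard library are available. Lean on these libraries where they do the work, as an engineer would, in place of code of your own. Each camera call takes 0.05 s, during which the arm holds its last target. There are 200 camera calls.

### The job

Press the blue thumb button of the analyser so that its sprung hood pops fully open, stand the bright green malachite on the round stage inside the black centring ring, then swing the hood down and press until its claw snaps in and holds it shut. Feel your way: never push the button or the hood harder than 25 N, and leave the other two loose rocks where they are.

Things in the scene. Friction and masses are not known exactly. Their poses are not given: they have to be found in the camera images.
- analyser: Benchtop X-ray analyser, fixed on the worktop: grey housing 196 deep (x) x 170 wide (y) mm, white hood on top. Origin on the worktop: the housing reaches from 108 mm before it (-x, the side of the button and display) to 88 mm behind it (+x); z up. Deck under the hood 60 mm above the worktop; front console under the button 48 mm.
- malachite: Bright green loose rock, 37 x 41 x 31 mm, about 0.06 kg, standing upright on the worktop. Origin at the centre of its underside, z up. It can be pinched across its middle in any direction, about 36 to 41 mm wide.
- serpentine: Dark dull green loose rock, 39 x 35 x 31 mm, a bystander. Origin at the centre of its underside.
- sandstone: Pale tan loose rock, 40 x 39 x 31 mm, a bystander. Origin at the centre of its underside.
- stage (a point): Centre of the round metal stage plate on the analyser's deck (61.5 mm above the worktop, 6 mm in front of the analyser's origin); axes as the analyser's. Round it stands a black centring ring, 56 mm inside, 66 mm outside, 3 mm higher than the plate. The open hood stands behind it, nothing above.
- button_spot (a point): Nominal centre of the blue button's top at rest; fixed to the housing, axes as the analyser's. Pad 26 (x) x 38 (y) mm, tipping down about a pivot 30 mm behind. The block carrying button, claw and rubber stops is shimmed: all three really lie up to 3 mm higher or lower, which no listed pose shows. The steel claw stands from 13 mm behind this point, 30 mm higher.
- latch (a joint): Angle (rad) of the thumb button with its claw: 0 at rest, grows as the button goes down; the claw lets the hood go at 0.08 to 0.15 (2.5 to 4.5 mm down at the pad's centre, 3 to 4 N there); hard stop at 0.23 (7 mm, about 5.5 N). It springs back by itself.
- hood (a joint): Angle (rad) of the hood: between -0.01 and 0.04 when latched (as the shims have it), about 1.4 fully open. Once unlatched a damped spring lifts it in about 1 s and holds it open; at the front edge it pushes with about 5 N when nearly shut, 3 N when open. It pops up again if let go before the claw has caught.
- hood_hinge (a point): Middle of the hood's hinge line, along the analyser's y axis; fixed to the housing, 68 mm behind the analyser's origin, 66 mm above the worktop; axes as the analyser's. The hood is a hollow white box, 118 mm from hinge line to front face, 146 mm wide, 46 mm high (top face 43 mm above the hinge line when shut), walls 4 mm.
- thumb_rest (a point): Ribbed thumb rest on the hood's top face, 104 mm from the hinge line and 43 mm outward; moves with the hood: x towards the hinge, z outward (up when shut). To shut: push the top face from behind, follow it round the hinge, press here. From 0.05-0.09 rad on, resistance climbs from 6-10 N to 11-15 N as the claw is cammed aside, halves or more as it snaps in; 1-2 mm lower two rubber stops end the travel.
Things that resemble listed ones, but are neither listed nor needed, are in the scene too. Leave any red look-alike of the malachite alone.

How it is judged:
On the way, in this order (a step that is already met when the one before it is completed fails the run):
1. the thumb button is pressed down while the hood is still shut (value of joint latch above 0.05 rad and value of joint hood below 0.1 rad and contact force between the fingers and latch above 0.5 N).
2. the hood has popped fully open (value of joint hood above 1.25 rad), for 0.1 s.
3. the malachite stands on the stage inside the ring, let go, with the hood still open (horizontal distance between malachite and stage below 0.012 m and z of malachite in the frame of stage between -0.004 and 0.006 m and angle between malachite's own z axis and vertical below 0.25 rad and value of joint hood above 1 rad and contact force between the fingers and malachite below 0.1 N and linear speed of malachite below 0.02 m/s), for 0.2 s.
At the end, for the whole second after the job is handed in: the hood is down and held by its claw (hood angle under 0.05 rad, button back up: under 0.05 rad), the malachite rests upright (tilt under 0.25 rad) on the stage with its origin within 12 mm of the stage's centre (horizontal distance between malachite and stage below 0.012 m and z of malachite in the frame of stage between -0.004 and 0.006 m and angle between malachite's own z axis and vertical below 0.25 rad and value of joint each of hood, latch below 0.05 rad and linear speed of malachite below 0.02 m/s); the robot touches nothing.
It fails at once if the button is pushed harder than 25 N (contact force between any of the fingers, the arm and latch above 25 N).
It fails at once if the hood is pushed harder than 25 N (contact force between any of the fingers, the arm and hood above 25 N).
It fails at once if one of the other two loose rocks is moved by more than 15 mm (distance of any of serpentine, sandstone from where it was at the start of the episode above 0.015 m).
It also fails if it takes over 72 s, if anything falls off the work surface, if the arm or the gripper's body presses on something with over 40 N, if the wrist force passes 120 N, or if a joint passes its speed limit or range.

## Working session

There is one attempt and no reset: what is moved stays moved. The work goes in short steps, Python scripts to look and compute and a shell command to move; the robot and the scene stay as the last step left them, time stands still between calls to the robot, and variables do not carry over. Pictures are saved under pics/ and viewed, at most 10 in all, crops included, and the job is handed in when it is done.

```bash
mkdir -p pics; cat > h.py <<'E'
import numpy as np, cv2
from rig import robot, camera, camera_info, hand_in
def K(n):
    i=camera_info(n); f=200/np.tan(np.radians(i["vertical_fov"])/2); return f,i
def pts(n,uv,depth=None,z=None):
    f,i=K(n); uv=np.atleast_2d(uv).astype(float)
    d=(uv-[i["cx"],i["cy"]])/f; s=d.copy()
    for _ in range(20): s=d/(1+i["k1"]*(s**2).sum(1,keepdims=True))
    r=np.c_[s,np.ones(len(s))]; T=np.array(i["world_from_camera"])
    if depth is not None: return (r*np.asarray(depth).reshape(-1,1))@T[:3,:3].T+T[:3,3]
    w=r@T[:3,:3].T; return T[:3,3]+w*((z-T[2,3])/w[:,2])[:,None]
def cloud(n,D):
    v,u=np.mgrid[:400,:640]; return pts(n,np.c_[u.ravel(),v.ravel()],D.ravel()).reshape(400,640,3)
def save(n,p): cv2.imwrite(f"pics/{n}.png",cv2.cvtColor(p,cv2.COLOR_RGB2BGR))
E
python3 - <<'E'
from h import *
for n in("scene","top"):
    p,D=camera(n); save(n+"0",p); np.savez(n+"0",p=p,D=D); i=camera_info(n); print({k:(np.round(v,3).tolist()) for k,v in i.items()})
o=robot.get_obs(); print({k:np.round(v,3).tolist() for k,v in o.items()})
E
```

```text
{'vertical_fov': 48.96, 'cx': 319.635, 'cy': 202.286, 'k1': -0.073, 'world_from_camera': [[0.669, -0.295, 0.682, -0.149], [-0.743, -0.284, 0.606, -0.742], [0.015, -0.912, -0.409, 0.519], [0.0, 0.0, 0.0, 1.0]]}
{'vertical_fov': 54.458, 'cx': 319.541, 'cy': 198.568, 'k1': -0.069, 'world_from_camera': [[0.012, -1.0, 0.026, 0.505], [-1.0, -0.012, -0.005, -0.115], [0.006, -0.026, -1.0, 1.064], [0.0, 0.0, 0.0, 1.0]]}
{'time': 0.1, 'q': [-1.376, 0.528, 1.434, -0.0, 1.181, -0.179], 'joint_velocities': [0.001, 0.0, -0.003, -0.001, 0.002, 0.001], 'joint_torque': [0.0, -44.099, -17.715, 0.063, 0.053, -0.0], 'position': [0.228, -0.581, 0.241], 'tool_rot': [0.983, 0.186, -0.0, -0.001], 'ft_force': [-0.157, -0.772, -0.525], 'moment': [-0.02, 0.034, -0.008], 'grip_force': 0.0, 'grip_width': 0.087}
```

View pics/scene0.png

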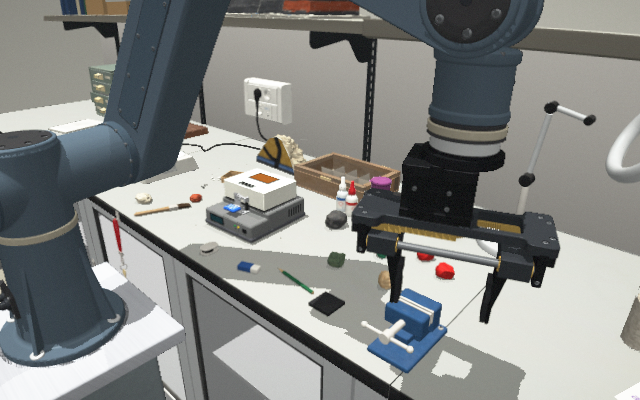

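View pics/top0.png

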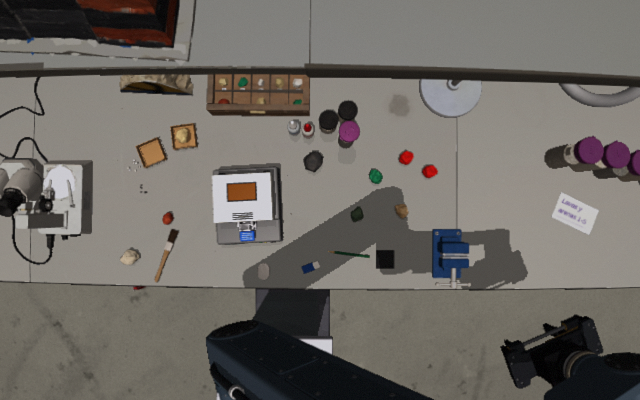

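The top view shows the analyser at about (247,205), with its hood shut, its blue button at (247,236), and its front facing the robot. The malachite is at (376,176), the serpentine at (357,214), the sandstone at (402,210), and the red look-alikes at (406,157) and (430,171).

```bash
python3 - <<'E'
from h import *
d=np.load("top0.npz"); p,D=d["p"],d["D"]; C=cloud("top",D)
hsv=cv2.cvtColor(p,cv2.COLOR_RGB2HSV); v,u=np.mgrid[:400,:640]
box=(u>200)&(u<295)&(v>155)&(v<255)
def rep(n,m):
    P=C[m]; r=cv2.minAreaRect(P[:,:2].astype(np.float32)*1000); print(n,m.sum(),P.mean(0).round(4),"z",np.percentile(P[:,2],[5,50,95]).round(4),"rect",np.round(r[0],1),np.round(r[1],1),round(r[2],2))
rep("hoodtop",box&(abs(C[...,2]-.109)<.004))
rep("housing",box&(C[...,2]>.035)&(C[...,2]<.125))
rep("deck",box&(abs(C[...,2]-.060)<.004))
blue=box&(hsv[...,0]>100)&(hsv[...,0]<130)&(hsv[...,1]>120); rep("blue",blue)
def rock(n,a,b):
    m=(abs(u-a)<18)&(abs(v-b)<16)&(C[...,2]>.010)&(C[...,2]<.06); rep(n,m)
rock("mal",376,176);rock("serp",357,214);rock("sand",402,210)
f,_=K("top");print(f)
for n in("top",):
    m=(abs(u-376)<18)&(abs(v-176)<16)&(hsv[...,1]>130)&(hsv[...,0]>55)&(hsv[...,0]<90);rep("malgreen",m)
d=np.load("scene0.npz"); p,D=d["p"],d["D"]; C=cloud("scene",D);hsv=cv2.cvtColor(p,cv2.COLOR_RGB2HSV)
box=(u>200)&(u<310)&(v>160)&(v<245)
rep("s hoodtop",box&(abs(C[...,2]-.109)<.004))
rep("s blue",box&(hsv[...,0]>100)&(hsv[...,0]<130)&(hsv[...,1]>120)&(C[...,2]<.2))
cv2.imwrite("pics/crop1.png",cv2.resize(cv2.cvtColor(p[160:245,195:315],cv2.COLOR_RGB2BGR),None,fx=6,fy=6,interpolation=cv2.INTER_CUBIC))
E
```

```text
hoodtop 2653 [0.5319 0.0708 0.1097] z [0.1069 0.1098 0.1122] rect [531.7  71.7] [118.4 145.1] 3.7
housing 4902 [0.5115 0.0637 0.0865] z [0.0457 0.1078 0.1123] rect [511.   69.5] [198.7 167.8] 3.27
deck 518 [0.5718 0.0418 0.0595] z [0.0565 0.0593 0.0628] rect [516.6  70. ] [185.4 166.9] 3.42
blue 118 [0.4341 0.0643 0.0662] z [0.0627 0.0669 0.0696] rect [434.1  65.2] [23.4 36.1] 0.65
mal 151 [ 0.5945 -0.2695  0.0243] z [0.0181 0.0244 0.0306] rect [ 594.1 -269.6] [37.8 33.4] 57.67
serp 139 [ 0.4918 -0.2203  0.023 ] z [0.0133 0.0241 0.0313] rect [ 493.1 -220.2] [35.8 33.5] 19.23
sand 146 [ 0.5036 -0.3413  0.0231] z [0.0142 0.0238 0.0306] rect [ 502.5 -343.7] [40.1 30.8] 18.56
388.6717078062778
malgreen 127 [ 0.5945 -0.2693  0.025 ] z [0.0192 0.0253 0.0311] rect [ 594.4 -269.7] [32.2 32.4] 74.39
s hoodtop 1042 [0.5239 0.0632 0.1093] z [0.1067 0.1094 0.1111] rect [529.9  69.1] [121.3 147.1] 3.71
s blue 49 [0.4289 0.0563 0.0655] z [0.0631 0.0661 0.068 ] rect [442.8  62. ] [46.1 33.1] 4.6
```

View pics/crop1.png

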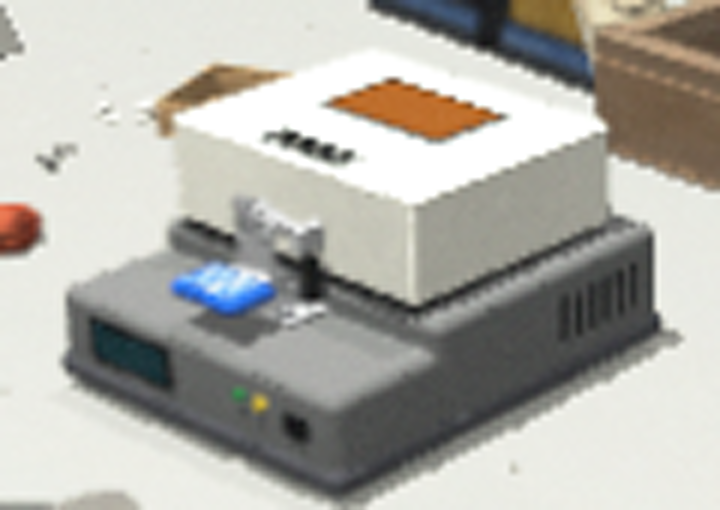

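The detections agree with each other and with the sizes given:
- **Analyser:** origin at (0.522, 0.070), yaw about 3.5°.
- **Button:** (0.434, 0.065), z about 0.067.
- **Stage:** (0.516, 0.070).
- **Malachite:** (0.594, -0.270).

I'll go to the button now.

```bash
python3 -m handwheel '{"hand":[0,0,0,0,0,0,0,0,0,0,0],"translation":[[222,332,0],[222,332,0],[222,332,0],[222,332,0],[222,332,0],[222,332,0],[222,332,0],[222,332,0],[222,332,0],[222,332,0],[222,332,0]],"turn":[[0,0,-0.312],[0,0,-0.312],[0,0,-0.312],[0,0,-0.312],[0,0,-0.312],[0,0,-0.312],[0,0,-0.312],[0,0,-0.312],[0,0,-0.312],[0,0,-0.312],[0,0,-0.312]]}' 
python3 -m handwheel '{"hand":[0,0,0,0,0,0,0,0,0,0],"translation":[[-20,314,-60],[-20,314,-60],[-20,314,-60],[-20,314,-60],[-20,314,-60],[-20,314,-60],[-20,314,-60],[-20,314,-60],[-20,314,-60],[-20,314,-60]],"turn":[[0,0,0],[0,0,0],[0,0,0],[0,0,0],[0,0,0],[0,0,0],[0,0,0],[0,0,0],[0,0,0],[0,0,0]]}'
python3 - <<'E'
from h import *
p,D=camera("scene"); cv2.imwrite("pics/crop2.png",cv2.resize(cv2.cvtColor(p[100:250,170:340],cv2.COLOR_RGB2BGR),None,fx=4,fy=4))
print(robot.get_obs())
E
```

```text
time: 1.02
position: [0.4517, -0.2451, 0.2412]
tool_rot: [0.999, 0.034, -0.0, -0.001]
ft_force: [0.4, -0.8, 0.2]
grip_width: 0.0221
grip_force: 0.0
time: 1.85
position: [0.4298, 0.0649, 0.1812]
tool_rot: [0.999, 0.033, -0.001, 0.0]
ft_force: [0.8, -0.3, -0.2]
grip_width: 0.0005
grip_force: 0.0
{'time': 1.9, 'q': array([-1.10171418e-01,  3.76709756e-01,  1.95641196e+00, -8.07910316e-04,
        8.08258621e-01,  1.39800673e+00]), 'joint_velocities': array([-0.03676511, -0.00327425, -0.01389237, -0.00074201,  0.00064087,
        0.00255883]), 'joint_torque': array([ 9.50901434e-01, -3.06006682e+01, -1.10153210e+01,  7.96369859e-02,
       -1.05180015e-02,  4.15582224e-03]), 'position': array([0.43049058, 0.06388812, 0.18147671]), 'tool_rot': array([9.99501089e-01, 3.15828375e-02, 6.39040073e-05, 3.04173937e-04]), 'ft_force': array([-0.52853115,  0.89715327,  0.13939078]), 'moment': array([ 0.03953101,  0.03925707, -0.03395149]), 'grip_force': 0.0, 'grip_width': 0.0005617027835838999}
```

View pics/crop2.png

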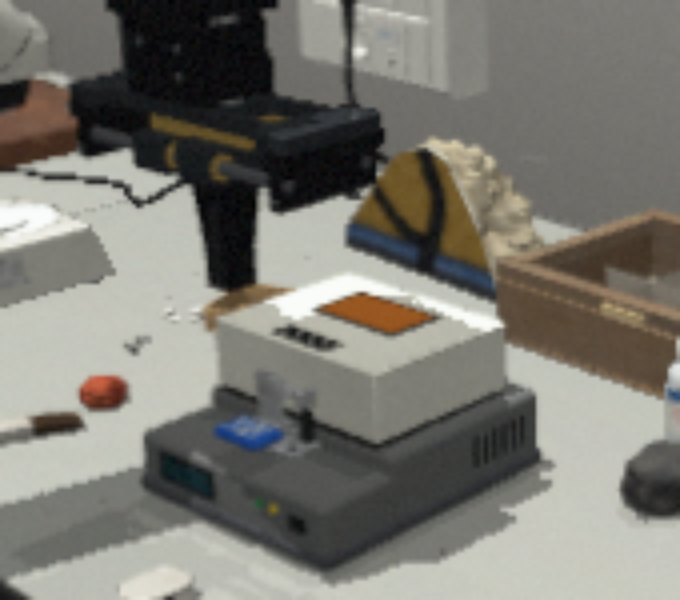

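The closed fingers (crop at about (230,280)) hang over the button at crop (250,432), in front of the claw. I'll go down to just above it, then feel.

```bash
python3 -m handwheel '{"hand":[0,0,0,0,0],"translation":[[0,0,-40],[0,0,-70],[0,0,-86],[0,0,-86],[0,0,-86]],"turn":[[0,0,0],[0,0,0],[0,0,0],[0,0,0],[0,0,0]]}'
python3 -m handwheel '{"hand":[0,0,0,0,0,0],"translation":[[0,0,-2],[0,0,-4],[0,0,-6],[0,0,-7],[0,0,-8],[0,0,-8]],"turn":[[0,0,0],[0,0,0],[0,0,0],[0,0,0],[0,0,0],[0,0,0]]}'
```

```text
time: 2.32
position: [0.4306, 0.0627, 0.0952]
tool_rot: [1.0, 0.03, -0.001, 0.0]
ft_force: [1.3, 0.0, -0.6]
grip_width: 0.0002
grip_force: 0.0
time: 2.82
position: [0.4303, 0.0643, 0.0877]
tool_rot: [1.0, 0.031, 0.0, 0.0]
ft_force: [-0.3, -0.1, -0.5]
grip_width: 0.0003
grip_force: 0.0
```

```bash
for i in 1 2 ; do python3 -m handwheel '{"hand":[0,0],"translation":[[0,0,-1],[0,0,-1]],"turn":[[0,0,0],[0,0,0]]}' | grep -E "pos|ft"; done;  python3 -m handwheel '{"hand":[0,0],"translation":[[0,0,-1],[0,0,-1]],"turn":[[0,0,0],[0,0,0]]}' | grep -E "pos|ft"
```

```text
position: [0.4303, 0.0643, 0.0866]
ft_force: [0.6, 0.3, 1.1]
position: [0.4299, 0.0642, 0.0855]
ft_force: [-0.7, -0.5, 1.7]
position: [0.4301, 0.0642, 0.0844]
ft_force: [-1.0, -0.4, 4.1]
```

```bash
python3 -m handwheel '{"hand":[0,0,0],"translation":[[0,0,-1],[0,0,-1],[0,0,-1]],"turn":[[0,0,0],[0,0,0],[0,0,0]]}' | grep -E "pos|ft"; python3 -m handwheel '{"hand":[0,0,0],"translation":[[0,0,-1],[0,0,-1],[0,0,-1]],"turn":[[0,0,0],[0,0,0],[0,0,0]]}' | grep -E "pos|ft"
```

```text
position: [0.4299, 0.0642, 0.0836]
ft_force: [-1.5, -0.2, 4.9]
position: [0.4297, 0.0642, 0.0826]
ft_force: [-1.5, -1.1, 5.1]
```

```bash
python3 -m handwheel '{"hand":[0,0,0],"translation":[[0,0,-1],[0,0,-1],[0,0,-1]],"turn":[[0,0,0],[0,0,0],[0,0,0]]}' | grep -E "pos|ft"; python3 - <<'E'
from h import *
p,D=camera("scene"); C=cloud("scene",D); save("s3",p)
m=(C[...,0]>.45)&(C[...,0]<.72)&(abs(C[...,1]-.07)<.09)&(C[...,2]>.03)&(C[...,2]<.3)
print(np.percentile(C[m][:,2],[50,95,99]))
E
```

```text
position: [0.4294, 0.0642, 0.0816]
ft_force: [-3.6, -0.1, 5.6]
[0.07716681 0.1868056  0.19609113]
```

View pics/s3.png

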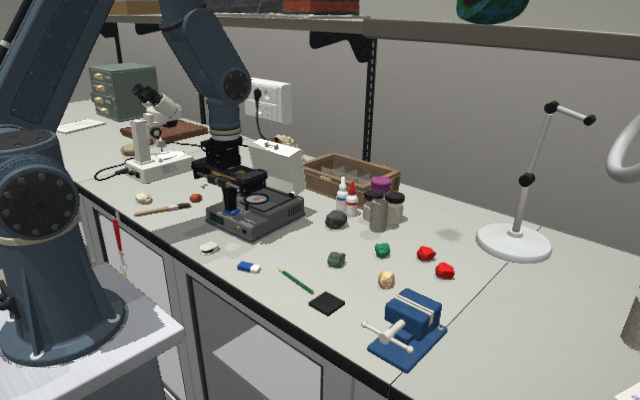

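The scene picture shows the hood standing fully open at (277,165), with the stage and ring visible at (258,197). The malachite is at (382,249). I'll lift, move above the malachite and look at both targets.

```bash
python3 -m handwheel '{"hand":[0,0,0,0,0.5,1,1,1,1,1,1,1],"translation":[[0,0,40],[0,0,80],[0,0,119],[30,-30,119],[60,-60,119],[90,-90,119],[95,-130,119],[95,-165,119],[95,-200,119],[95,-240,119],[95,-280,119],[95,-280,119]],"turn":[[0,0,0],[0,0,0],[0,0,0],[0,0,0],[0,0,0],[0,0,0],[0,0,0],[0,0,0],[0,0,0],[0,0,0],[0,0,0],[0,0,0]]}'
python3 - <<'E'
from h import *
v,u=np.mgrid[:400,:640]
for n in("top","scene"):
    p,D=camera(n); np.savez(n+"1",p=p,D=D); C=cloud(n,D); hsv=cv2.cvtColor(p,cv2.COLOR_RGB2HSV)
    m=(hsv[...,0]>60)&(hsv[...,0]<90)&(hsv[...,1]>120)&(abs(C[...,0]-.594)<.04)&(abs(C[...,1]+.27)<.04)
    P=C[m]; print(n,"mal",m.sum(),*(x.round(4) for x in (P.mean(0),P.min(0),P.max(0))))
    b=(abs(C[...,0]-.516)<.06)&(abs(C[...,1]-.07)<.06)&(C[...,2]<.08)&(C[...,2]>.05)
    k=(b&(hsv[...,2]<45)).astype(np.uint8)
    cs,_=cv2.findContours(k,cv2.RETR_EXTERNAL,cv2.CHAIN_APPROX_NONE)
    for c in cs:
        if len(c)>25:
            c=c[:,0]; W=pts(n,c,z=.0645); e=cv2.fitEllipse((W[:,:2]*1000).astype(np.float32)); print("ring",len(c),np.round(e[0],1),np.round(e[1],1))
    if n=="top": cv2.imwrite("pics/t4.png",cv2.resize(cv2.cvtColor(p[120:260,200:440],cv2.COLOR_RGB2BGR),None,fx=3,fy=3))
E
```

```text
time: 5.12
position: [0.527, -0.2242, 0.2007]
tool_rot: [1.0, 0.028, 0.002, 0.003]
ft_force: [0.8, 0.9, -0.6]
grip_width: 0.0461
grip_force: 0.0<stdin>:6: RuntimeWarning: Mean of empty slice.
  ret = um.true_divide(
Traceback (most recent call last):
ValueError: zero-size array to reduction operation minimum which has no identity
```

```bash
python3 - <<'E'
from h import *
for n in("top","scene"):
    p,D=camera(n); C=cloud(n,D); hsv=cv2.cvtColor(p,cv2.COLOR_RGB2HSV)
    m=(hsv[...,0]>60)&(hsv[...,0]<90)&(hsv[...,1]>120)&(abs(C[...,0]-.594)<.04)&(abs(C[...,1]+.27)<.04)
    P=C[m]
    if len(P): print(n,"mal",m.sum(),*(x.round(4) for x in (P.mean(0),P.min(0),P.max(0))))
    b=(abs(C[...,0]-.516)<.06)&(abs(C[...,1]-.07)<.06)&(C[...,2]<.08)&(C[...,2]>.05)
    k=(b&(hsv[...,2]<45)).astype(np.uint8)
    cs,_=cv2.findContours(k,cv2.RETR_EXTERNAL,cv2.CHAIN_APPROX_NONE)
    for c in cs:
        if len(c)>25:
            c=c[:,0]; W=pts(n,c,z=.0645); e=cv2.fitEllipse((W[:,:2]*1000).astype(np.float32)); print(n,"ring",len(c),np.round(e[0],1),np.round(e[1],1))
    im=p[120:260,200:440] if n=="top" else p[130:290,190:430]
    cv2.imwrite(f"pics/{n}5.png",cv2.resize(cv2.cvtColor(im,cv2.COLOR_RGB2BGR),None,fx=3,fy=3))
print(robot.get_obs()["position"])
a,b=cv2.imread("pics/top5.png"),cv2.imread("pics/scene5.png")
cv2.imwrite("pics/both5.png",cv2.resize(np.vstack([a,b]),None,fx=.66,fy=.66))
E
```

```text
top ring 86 [475.1  59.8] [  4.9 105.3]
top ring 69 [515.5  69.8] [62.1 63. ]
scene mal 159 [ 0.5851 -0.2788  0.0208] [ 0.5733 -0.2923  0.0052] [ 0.6097 -0.2561  0.0316]
scene ring 100 [518.5  72.6] [ 58.  134.9]
[ 0.52495533 -0.21604767  0.1999938 ]
```

View pics/both5.png

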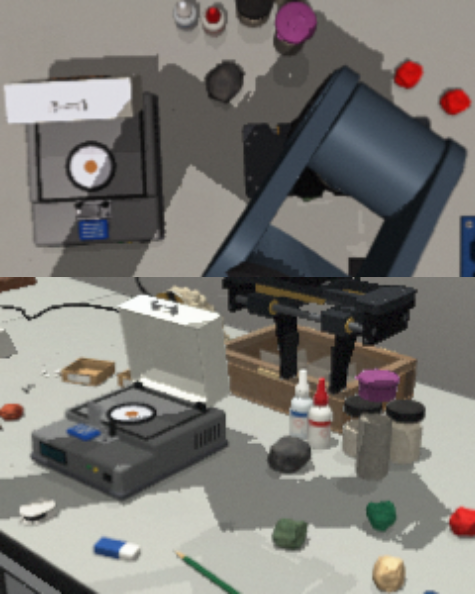

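The top view gives the ring centre at (0.5155, 0.0698), size 62–63 mm, matching my estimate. The malachite is at about (0.594, -0.271). I'll move above it and check the gripper body's clearance from the bottles.

```bash
python3 -m handwheel '{"hand":[0.85,0.85,0.85,0.85,0.85],"translation":[[35,-28,0],[69.5,-55,0],[69.5,-55,0],[69.5,-55,0],[69.5,-55,0]],"turn":[[0,0,0],[0,0,0],[0,0,0],[0,0,0],[0,0,0]]}'
python3 - <<'E'
from h import *
C=cloud("top",np.load("top0.npz")["D"]);
m=(C[...,0]>.54)&(C[...,0]<.70)&(abs(C[...,1]+.27)<.11)&(C[...,2]>.05)
P=C[m]; print(m.sum(),P.min(0),P.max(0)) if m.any() else print("clear")
m=(C[...,0]>.56)&(C[...,0]<.63)&(abs(C[...,1]+.27)<.075)&(abs(C[...,1]+.27)>.025)&(C[...,2]>.01); print(m.sum(), C[m])
E
```

```text
time: 5.68
position: [0.5943, -0.2687, 0.1998]
tool_rot: [0.999, 0.032, -0.001, -0.001]
ft_force: [0.6, -0.1, 0.7]
grip_width: 0.0736
grip_force: 0.0
286 [ 0.66892056 -0.21348116  0.05029115] [ 0.69999777 -0.16466791  0.14078451]
0 []
```

```bash
python3 -m handwheel '{"hand":[0.85,0.85,0.85,0.85,0.85,0.85,0.85],"translation":[[0,0,-40],[0,0,-80],[0,0,-120],[0,0,-150],[0,0,-175],[0,0,-175],[0,0,-175]],"turn":[[0,0,0],[0,0,0],[0,0,0],[0,0,0],[0,0,0],[0,0,0],[0,0,0]]}' && python3 -m handwheel '{"hand":[0,0,0,0,0,0,0,0],"translation":[[0,0,0],[0,0,0],[0,0,0],[0,0,0],[0,0,0],[0,0,0],[0,0,0],[0,0,0]],"turn":[[0,0,0],[0,0,0],[0,0,0],[0,0,0],[0,0,0],[0,0,0],[0,0,0],[0,0,0]]}' 15
```

```text
time: 6.27
position: [0.5934, -0.2688, 0.0252]
tool_rot: [1.0, 0.031, -0.002, -0.001]
ft_force: [-0.1, 0.2, 0.6]
grip_width: 0.0738
grip_force: 0.0
time: 6.93
position: [0.5948, -0.271, 0.0258]
tool_rot: [1.0, 0.031, 0.0, 0.0]
ft_force: [0.0, 0.0, 2.0]
grip_width: 0.0357
grip_force: 15.0
```

```bash
python3 -m handwheel '{"hand":[0,0,0,0,0,0],"translation":[[0,0,30],[0,0,65],[0,0,100],[0,0,135],[0,0,165],[0,0,165]],"turn":[[0,0,0],[0,0,0],[0,0,0],[0,0,0],[0,0,0],[0,0,0]]}' && python3 -m handwheel '{"hand":[0,0,0,0,0,0,0,0,0,0,0,0],"translation":[[-30,20,0],[-55,50,0],[-78.5,85,0],[-78.5,120,0],[-78.5,160,0],[-78.5,200,0],[-78.5,240,0],[-78.5,280,0],[-78.5,315,0],[-78.5,341,0],[-78.5,341,0],[-78.5,341,0]],"turn":[[0,0,0],[0,0,0],[0,0,0],[0,0,0],[0,0,0],[0,0,0],[0,0,0],[0,0,0],[0,0,0],[0,0,0],[0,0,0],[0,0,0]]}'
python3 -m handwheel '{"hand":[0,0,0,0,0,0],"translation":[[0,0,-30],[0,0,-60],[0,0,-85],[0,0,-95],[0,0,-95],[0,0,-95]],"turn":[[0,0,0],[0,0,0],[0,0,0],[0,0,0],[0,0,0],[0,0,0]]}'
python3 - <<'E'
from h import *
p,D=camera("scene"); C=cloud("scene",D); hsv=cv2.cvtColor(p,cv2.COLOR_RGB2HSV)
m=(hsv[...,0]>60)&(hsv[...,0]<90)&(hsv[...,1]>120)&(abs(C[...,0]-.516)<.05)&(abs(C[...,1]-.07)<.05)
P=C[m]; print(m.sum(),*(x.round(4) for x in (P.mean(0),P.min(0),P.max(0))))
m=(C[...,0]>.53)&(C[...,0]<.72)&(abs(C[...,1]-.07)<.08)&(C[...,2]<.22);print(np.percentile(C[m][:,2],[95,99]))
cv2.imwrite("pics/s6.png",cv2.resize(cv2.cvtColor(p[110:250,180:330],cv2.COLOR_RGB2BGR),None,fx=4,fy=4))
E
```

```text
time: 7.43
position: [0.5984, -0.273, 0.1979]
tool_rot: [0.999, 0.031, 0.006, 0.004]
ft_force: [1.4, -0.6, -0.4]
grip_width: 0.0355
grip_force: 15.0
time: 8.43
position: [0.5155, 0.0715, 0.1899]
tool_rot: [0.999, 0.033, -0.001, 0.0]
ft_force: [-0.5, -1.6, -1.0]
grip_width: 0.0358
grip_force: 15.0
time: 8.93
position: [0.5165, 0.0692, 0.0954]
tool_rot: [1.0, 0.03, -0.0, 0.0]
ft_force: [-0.0, -0.3, -0.1]
grip_width: 0.0354
grip_force: 15.0
100 [0.5036 0.0606 0.0997] [0.4822 0.0367 0.0748] [0.5219 0.1087 0.2534]
[0.18879337 0.20426027]
```

View pics/s6.png

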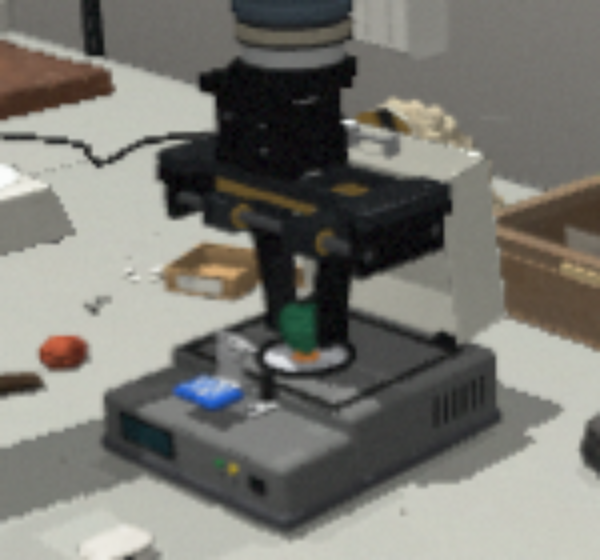

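The crop shows the malachite in the fingers at (300,325), upright and over the stage and ring at (305,355), with the hood open and clear behind. I'll lower it to contact.

```bash
python3 -m handwheel '{"hand":[0,0,0,0],"translation":[[0,0,-3],[0,0,-6],[0,0,-7],[0,0,-7]],"turn":[[0,0,0],[0,0,0],[0,0,0],[0,0,0]]}'|grep -E "pos|ft"; python3 -m handwheel '{"hand":[0,0],"translation":[[0,0,-1],[0,0,-1]],"turn":[[0,0,0],[0,0,0]]}'|grep -E "pos|ft"
```

```text
position: [0.5164, 0.0702, 0.0889]
ft_force: [0.0, 0.9, -0.9]
position: [0.5163, 0.0703, 0.0877]
ft_force: [0.9, 0.0, -0.2]
```

```bash
python3 -m handwheel '{"hand":[0,0],"translation":[[0,0,-0.5],[0,0,-0.5]],"turn":[[0,0,0],[0,0,0]]}'|grep -E "pos|ft"
```

```text
position: [0.5164, 0.0703, 0.0873]
ft_force: [0.1, 0.4, 1.0]
```

```bash
python3 -m handwheel '{"hand":[0,0],"translation":[[0,0,-0.5],[0,0,-0.5]],"turn":[[0,0,0],[0,0,0]]}'|grep -E "pos|ft"; python3 -m handwheel '{"hand":[0.5,0.8,0.8,0.8,0.8,0.8],"translation":[[0,0,0],[0,0,0],[0,0,0],[0,0,0],[0,0,0],[0,0,0]],"turn":[[0,0,0],[0,0,0],[0,0,0],[0,0,0],[0,0,0],[0,0,0]]}'
python3 -m handwheel '{"hand":[0.8,0.8,0.8,0.8,0.8,0.8],"translation":[[0,0,20],[0,0,50],[0,0,90],[0,0,130],[0,0,150],[0,0,150]],"turn":[[0,0,0],[0,0,0],[0,0,0],[0,0,0],[0,0,0],[0,0,0]]}'
python3 -m handwheel '{"hand":[0.4,0,0,0,0,0],"translation":[[0,-35,0],[0,-70,0],[0,-105,0],[0,-140,0],[0,-140,0],[0,-140,0]],"turn":[[0,0,0],[0,0,0],[0,0,0],[0,0,0],[0,0,0],[0,0,0]]}'
python3 - <<'E'
from h import *
for n in ("top","scene"):
    p,D=camera(n); C=cloud(n,D); hsv=cv2.cvtColor(p,cv2.COLOR_RGB2HSV)
    m=(hsv[...,0]>60)&(hsv[...,0]<90)&(hsv[...,1]>120)&(abs(C[...,0]-.516)<.04)&(abs(C[...,1]-.07)<.04)
    P=C[m]; print(n,m.sum(),*(x.round(4) for x in (P.mean(0),P.min(0),P.max(0))) ) if m.any() else print(n,"-")
    im=p[150:260,200:330] if n=="top" else p[130:240,190:320]
    cv2.imwrite(f"pics/{n}7.png",cv2.resize(cv2.cvtColor(im,cv2.COLOR_RGB2BGR),None,fx=3,fy=3))
cv2.imwrite("pics/both7.png",np.hstack([cv2.imread("pics/top7.png"),cv2.imread("pics/scene7.png")]))
E
```

```text
position: [0.5165, 0.0702, 0.0872]
ft_force: [-1.2, 0.4, 5.8]
time: 10.32
position: [0.5162, 0.0702, 0.0864]
tool_rot: [1.0, 0.031, -0.0, -0.0]
ft_force: [0.9, -0.5, -0.9]
grip_width: 0.0659
grip_force: 0.0
time: 10.82
position: [0.5195, 0.0701, 0.2417]
tool_rot: [1.0, 0.031, 0.006, 0.001]
ft_force: [0.2, -0.4, -0.0]
grip_width: 0.0699
grip_force: 0.0
time: 11.32
position: [0.5157, -0.0714, 0.2354]
tool_rot: [1.0, 0.029, -0.001, -0.0]
ft_force: [-0.0, -0.4, -0.1]
grip_width: 0.0375
grip_force: 0.0
top -
scene 114 [0.5075 0.0594 0.0806] [0.4957 0.0488 0.0655] [0.5277 0.0818 0.0916]
```

View pics/both7.png

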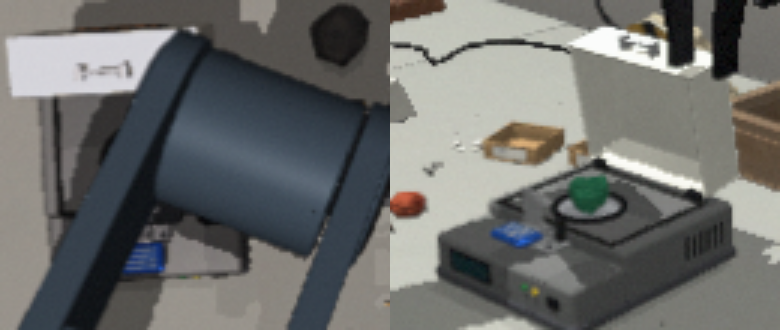

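The rock stands upright in the ring (right half, (588,195)), measured within a few mm of the centre, and the hood is open at about 1.4 rad. Next I'll go round behind the hood with the fingers closed.

```bash
python3 -m handwheel '{"hand":[0,0,0,0,0,0,0,0,0],"translation":[[35,0,10],[70,0,10],[105,10,10],[120,40,10],[120,75,10],[120,110,10],[120,147,10],[120,147,10],[120,147,10]],"turn":[[0,0,0],[0,0,0],[0,0,0],[0,0,0],[0,0,0],[0,0,0],[0,0,0],[0,0,0],[0,0,0]]}' && python3 -m handwheel '{"hand":[0,0,0,0,0],"translation":[[0,0,-25],[0,0,-45],[0,0,-60],[0,0,-60],[0,0,-60]],"turn":[[0,0,0],[0,0,0],[0,0,0],[0,0,0],[0,0,0]]}'
python3 - <<'E'
import numpy as np
h=np.array([.5899,.0742]);e=np.array([.998,.061])
for t in(1.4,1.3,1.2,1.1,1,.9,.8,.7,.6,.5,.4,.3,.2,.15,.12,.1,.08,.05,.02,0):
    for r in (98,):
        x=-r*np.cos(t)+43*np.sin(t)+9.5; z=r*np.sin(t)+43*np.cos(t); print(t,(h+x/1000*e).round(4),"tcp z",round(.066+.019+z/1000,4))
E
```

```text
time: 12.17
position: [0.635, 0.0813, 0.2458]
tool_rot: [0.999, 0.034, -0.001, -0.0]
ft_force: [0.3, -0.3, -0.2]
grip_width: 0.0003
grip_force: 0.0
time: 12.58
position: [0.6355, 0.0768, 0.1856]
tool_rot: [1.0, 0.031, -0.001, 0.0]
ft_force: [-0.1, -0.3, 0.4]
grip_width: 0.0004
grip_force: 0.0
1.4 [0.625  0.0763] tcp z 0.1889
1.3 [0.6146 0.0757] tcp z 0.1909
1.2 [0.6039 0.0751] tcp z 0.1919
1.1 [0.5933 0.0744] tcp z 0.1918
1 [0.5826 0.0738] tcp z 0.1907
0.9 [0.5722 0.0731] tcp z 0.1885
0.8 [0.562  0.0725] tcp z 0.1853
0.7 [0.5522 0.0719] tcp z 0.181
0.6 [0.5429 0.0713] tcp z 0.1758
0.5 [0.5341 0.0708] tcp z 0.1697
0.4 [0.526  0.0703] tcp z 0.1628
0.3 [0.5186 0.0698] tcp z 0.155
0.2 [0.5121 0.0694] tcp z 0.1466
0.15 [0.5091 0.0693] tcp z 0.1422
0.12 [0.5074 0.0692] tcp z 0.1394
0.1 [0.5063 0.0691] tcp z 0.1376
0.08 [0.5053 0.069 ] tcp z 0.1357
0.05 [0.5038 0.0689] tcp z 0.1328
0.02 [0.5025 0.0689] tcp z 0.13
0 [0.5016 0.0688] tcp z 0.128
```

```bash
python3 -m handwheel '{"hand":[0,0,0,0,0,0,0,0],"translation":[[-4,0,2],[-8,0,3],[-12,-1,4],[-16,-1,5],[-21,-1,5.5],[-26,-2,6],[-31.5,-2,6.5],[-31.5,-2,6.5]],"turn":[[0,0,0],[0,0,0],[0,0,0],[0,0,0],[0,0,0],[0,0,0],[0,0,0],[0,0,0]]}'
python3 -m handwheel '{"hand":[0,0,0,0,0,0,0,0,0],"translation":[[-5,0,0],[-11,-1,0],[-16,-1,-0.5],[-21,-1,-1],[-26,-2,-2],[-32,-2,-3.5],[-37,-2,-5],[-42,-3,-6.5],[-42,-3,-6.5]],"turn":[[0,0,0],[0,0,0],[0,0,0],[0,0,0],[0,0,0],[0,0,0],[0,0,0],[0,0,0],[0,0,0]]}'
```

```text
time: 13.25
position: [0.605, 0.075, 0.1946]
tool_rot: [1.0, 0.031, 0.001, 0.0]
ft_force: [2.6, -0.5, 5.2]
grip_width: 0.0005
grip_force: 2.4
time: 14.0
position: [0.5617, 0.0722, 0.1873]
tool_rot: [1.0, 0.031, -0.0, 0.0]
ft_force: [1.4, 0.4, 5.1]
grip_width: 0.0006
grip_force: 2.7
```

```bash
python3 -m handwheel '{"hand":[0,0,0,0,0,0,0,0,0],"translation":[[-5,0,-2],[-10,0,-4.5],[-15,-1,-7],[-19,-1,-10],[-23.5,-1,-13],[-28,-2,-16],[-32,-2,-19.5],[-36,-2,-23],[-36,-2,-23]],"turn":[[0,0,0],[0,0,0],[0,0,0],[0,0,0],[0,0,0],[0,0,0],[0,0,0],[0,0,0],[0,0,0]]}'
python3 -m handwheel '{"hand":[0,0,0,0,0,0,0,0],"translation":[[-4,0,-4],[-7.5,-0.5,-8],[-11,-1,-12],[-14,-1,-16],[-17,-1,-20.5],[-18,-1,-22.5],[-18.5,-1,-23],[-18.5,-1,-23]],"turn":[[0,0,0],[0,0,0],[0,0,0],[0,0,0],[0,0,0],[0,0,0],[0,0,0],[0,0,0]]}'
```

```text
time: 14.75
position: [0.5248, 0.07, 0.1635]
tool_rot: [1.0, 0.031, -0.002, 0.0]
ft_force: [-0.1, -1.1, 5.6]
grip_width: 0.0008
grip_force: 2.6
time: 15.42
position: [0.5068, 0.0688, 0.1406]
tool_rot: [1.0, 0.031, -0.002, 0.0]
ft_force: [-0.1, -0.5, 6.4]
grip_width: 0.0004
grip_force: 2.7
```

```bash
python3 -m handwheel '{"hand":[0,0,0],"translation":[[-0.5,0,-1],[-1,0,-2],[-1,0,-2]],"turn":[[0,0,0],[0,0,0],[0,0,0]]}'|grep -E "pos|ft";python3 -m handwheel '{"hand":[0,0,0],"translation":[[-0.5,0,-1],[-0.5,0,-1],[-0.5,0,-1]],"turn":[[0,0,0],[0,0,0],[0,0,0]]}'|grep -E "pos|ft"
```

```text
position: [0.5057, 0.0688, 0.1386]
ft_force: [-0.3, -1.6, 5.4]
position: [0.5052, 0.0688, 0.1377]
ft_force: [0.1, -2.5, 5.7]
```

```bash
python3 -m handwheel '{"hand":[0,0,0],"translation":[[-0.5,0,-1],[-0.5,0,-1],[-0.5,0,-1]],"turn":[[0,0,0],[0,0,0],[0,0,0]]}'|grep -E "pos|ft";python3 -m handwheel '{"hand":[0,0,0],"translation":[[-0.5,0,-1],[-0.5,0,-1],[-0.5,0,-1]],"turn":[[0,0,0],[0,0,0],[0,0,0]]}'|grep -E "pos|ft"
```

```text
position: [0.5046, 0.0687, 0.1367]
ft_force: [-0.8, -1.7, 5.4]
position: [0.5041, 0.0687, 0.1357]
ft_force: [-0.6, -2.4, 6.0]
```

```bash
python3 -m handwheel '{"hand":[0,0,0],"translation":[[0,0,-1],[0,0,-1],[0,0,-1]],"turn":[[0,0,0],[0,0,0],[0,0,0]]}'|grep -E "pos|ft";python3 -m handwheel '{"hand":[0,0,0],"translation":[[0,0,-1],[0,0,-1],[0,0,-1]],"turn":[[0,0,0],[0,0,0],[0,0,0]]}'|grep -E "pos|ft"
```

```text
position: [0.5037, 0.0687, 0.1349]
ft_force: [-1.7, -2.8, 7.5]
position: [0.5034, 0.0686, 0.134]
ft_force: [-2.0, -3.7, 9.4]
```

```bash
python3 -m handwheel '{"hand":[0,0,0],"translation":[[0,0,-1],[0,0,-1],[0,0,-1]],"turn":[[0,0,0],[0,0,0],[0,0,0]]}'|grep -E "pos|ft"
```

```text
position: [0.5028, 0.0686, 0.1329]
ft_force: [-2.8, -3.5, 9.2]
```

```bash
python3 -m handwheel '{"hand":[0,0,0],"translation":[[0,0,-0.7],[0,0,-0.7],[0,0,-0.7]],"turn":[[0,0,0],[0,0,0],[0,0,0]]}'|grep -E "pos|ft"
```

```text
position: [0.5024, 0.0686, 0.132]
ft_force: [-3.1, -3.4, 9.2]
```

```bash
python3 -m handwheel '{"hand":[0,0,0],"translation":[[0,0,-0.7],[0,0,-0.7],[0,0,-0.7]],"turn":[[0,0,0],[0,0,0],[0,0,0]]}'|grep -E "pos|ft"
```

```text
position: [0.5022, 0.0688, 0.131]
ft_force: [-2.6, -2.5, 6.1]
```

```bash
python3 -m handwheel '{"hand":[0,0,0],"translation":[[0,0,-0.7],[0,0,-0.7],[0,0,-0.7]],"turn":[[0,0,0],[0,0,0],[0,0,0]]}'|grep -E "pos|ft"
```

```text
position: [0.5042, 0.0694, 0.13]
ft_force: [0.2, -0.3, -0.5]
```

```bash
python3 -m handwheel '{"hand":[0,0,0],"translation":[[0,0,-0.7],[0,0,-0.7],[0,0,-0.7]],"turn":[[0,0,0],[0,0,0],[0,0,0]]}'|grep -E "pos|ft"
python3 - <<'E'
from h import *
p,D=camera("scene"); C=cloud("scene",D)
m=(C[...,0]>.48)&(C[...,0]<.60)&(abs(C[...,1]-.07)<.07)&(C[...,2]>.1)&(C[...,2]<.125)
P=C[m]; A=np.c_[P[:,:2]-P[:,:2].mean(0),np.ones(len(P))]; print(m.sum(),np.linalg.lstsq(A,P[:,2],rcond=None)[0],P.mean(0))
cv2.imwrite("pics/s8.png",cv2.resize(cv2.cvtColor(p[130:240,190:320],cv2.COLOR_RGB2BGR),None,fx=5,fy=5))
E
```

```text
position: [0.5047, 0.0694, 0.1297]
ft_force: [-0.7, -0.5, 4.6]
749 [-0.03587589  0.00662739  0.10995804] [0.53153865 0.05608737 0.10995804]
```

View pics/s8.png

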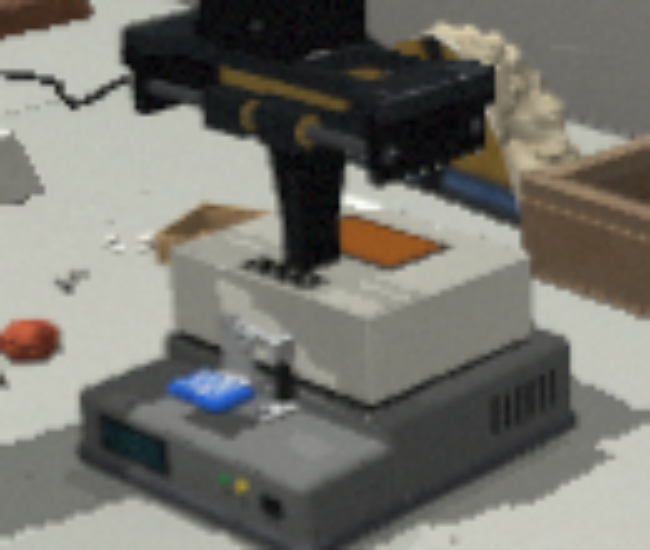

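The picture shows the hood down with the fingers by the ribs at (300,270) and the claw over its front edge at (255,335). I'll press onto the stops lightly, then back off slowly.

```bash
python3 -m handwheel '{"hand":[0,0,0],"translation":[[0,0,-0.6],[0,0,-0.6],[0,0,-0.6]],"turn":[[0,0,0],[0,0,0],[0,0,0]]}'|grep -E "pos|ft"
```

```text
position: [0.5045, 0.0694, 0.1293]
ft_force: [-3.5, -0.3, 6.6]
```

```bash
python3 -m handwheel '{"hand":[0,0,0],"translation":[[0,0,-0.6],[0,0,-0.6],[0,0,-0.6]],"turn":[[0,0,0],[0,0,0],[0,0,0]]}'|grep -E "pos|ft"
```

```text
position: [0.5042, 0.0693, 0.1288]
ft_force: [-4.0, -0.5, 8.1]
```

```bash
python3 -m handwheel '{"hand":[0,0,0],"translation":[[0,0,-0.6],[0,0,-0.6],[0,0,-0.6]],"turn":[[0,0,0],[0,0,0],[0,0,0]]}'|grep -E "pos|ft"; python3 -m handwheel '{"hand":[0,0,0],"translation":[[0,0,2],[0,0,2],[0,0,2]],"turn":[[0,0,0],[0,0,0],[0,0,0]]}'|grep -E "pos|ft";python3 -m handwheel '{"hand":[0,0,0],"translation":[[0,0,2],[0,0,2],[0,0,2]],"turn":[[0,0,0],[0,0,0],[0,0,0]]}'|grep -E "pos|ft"
```

```text
position: [0.5041, 0.0693, 0.1285]
ft_force: [-5.8, -0.4, 10.8]
position: [0.5062, 0.0692, 0.1298]
ft_force: [-0.1, 0.6, 0.5]
position: [0.5059, 0.0692, 0.1318]
ft_force: [0.2, -0.7, -0.6]
```

Force is zero once lifted, so the claw holds the hood shut. I'll retreat and verify.

```bash
python3 -m handwheel '{"hand":[0,0,0,0,0,0],"translation":[[0,0,30],[0,0,70],[0,0,110],[-20,-35,110],[-20,-75,110],[-20,-110,110]],"turn":[[0,0,0],[0,0,0],[0,0,0],[0,0,0],[0,0,0],[0,0,0]]}' ;python3 -m handwheel '{"hand":[0,0,0,0,0,0],"translation":[[0,-40,0],[0,-80,0],[0,-120,0],[0,-120,0],[0,-120,0],[0,-120,0]],"turn":[[0,0,0],[0,0,0],[0,0,0],[0,0,0],[0,0,0],[0,0,0]]}'
python3 - <<'E'
from h import *
p,D=camera("scene"); C=cloud("scene",D)
m=(C[...,0]>.48)&(C[...,0]<.58)&(abs(C[...,1]-.07)<.06)&(C[...,2]>.1)&(C[...,2]<.125)
P=C[m]; A=np.c_[P[:,:2]-P[:,:2].mean(0),np.ones(len(P))]; print(m.sum(),np.linalg.lstsq(A,P[:,2],rcond=None)[0])
print(C[(C[...,0]>.48)&(C[...,0]<.72)&(abs(C[...,1]-.07)<.07)&(C[...,2]<.2)][:,2].max())
hsv=cv2.cvtColor(p,cv2.COLOR_RGB2HSV);b=(hsv[...,0]>100)&(hsv[...,0]<130)&(hsv[...,1]>120)&(abs(C[...,0]-.434)<.03)&(abs(C[...,1]-.065)<.03);print("button z",np.median(C[b][:,2]),robot.get_obs()["time"])
E
```

```text
time: 19.97
position: [0.4852, -0.0416, 0.243]
tool_rot: [0.999, 0.032, 0.001, 0.0]
ft_force: [0.8, 0.0, -0.5]
grip_width: 0.0006
grip_force: 0.0
time: 20.47
position: [0.4852, -0.1604, 0.2415]
tool_rot: [1.0, 0.03, -0.001, -0.001]
ft_force: [0.1, 0.8, 0.3]
grip_width: 0.0005
grip_force: 0.0
650 [-1.06708569e-02  3.39542783e-05  1.09645732e-01]
0.11238518583475604
button z 0.06552235455817063 20.5167
```

The hood is shut (slope about 0.01 rad, top at 0.11 m) and the button is back up, so I'm handing it in.

```bash
python3 -c "from rig import hand_in; print(hand_in())"
```

```text
the job is handed in; nothing more can be done
None
```

The job is handed in at about 20.5 s: the button popped the hood open, the malachite was stood on the stage inside the ring, and the hood is shut with its claw holding; wrist readings while pressing stayed under about 13 N and the other two rocks were not touched.

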